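# Lock the grinding cup onto the mini grinder

### The job

Complete the second-hand mini grinder for resale: stand its grinding cup (the one with two lugs at its foot) in the socket on top of the motor base, push it down gently against the spring, and turn it clockwise about a quarter turn to the stop so that it clicks up into its catch and stays locked when you let go. The collar's slots are not lined up with the base, so feel or look for them without forcing anything, keep the cup upright, and leave the other goods where they stand.

Things in the scene. Friction and masses are not known exactly. Their poses are not given: they have to be found in the camera images.
- cup_mid (a point): Grinding cup, upright cylinder 52 mm in diameter, 95 mm tall, about 0.2 kg: black foot (lowest 22 mm, edge tapered), plain steel body above (grip this). Point: on its axis, half-way up; z up. Two black lugs on opposite sides of the foot, along +x and -x: each reaches 33 mm from the axis, is 12 mm wide, and spans 4 to 10 mm above the underside. Starts on its foot among a canister and a jar.
- cup: The same grinding cup; origin at the centre of its underside, axes as cup_mid.
- socket (a point): Centre of the socket's mouth, level with its rim, 90 mm above the bench, on top of the fixed round white motor base. Axes of the base (z up, -x to the rocker switch), NOT of the grey collar in the mouth. Collar: opening 56 mm in diameter, two opposite notches for the lugs; the line through them lies 10 to 66 degrees counter-clockwise (from above) of this x axis, not reported: look or feel.
- socket_lip (a point): On the socket's axis 6 mm below the rim: underside of the collar's lip. Off the notches (by over about 6 degrees) the cup stands on the rim, underside 4 mm below it. Through them and pressed to 17-19 mm below the rim, its lugs pass under the lip and it turns clockwise from above (only), about 85 degrees, to a stop. Turning takes under 0.25 N m; the stop yields a degree per 0.14 N m.
- catch (a point): On the socket's axis 13 mm below the rim: where the locked cup's underside ends. At the stop, and up to 4 degrees before it, the lip has a pocket 3 mm higher: let up there, the seat lifts the cup to 13 mm below the rim and it cannot turn back. Let go part-way it stays at 16 mm (not locked); let go at the notches it springs up to about 7 mm.
- seat (a joint): Sprung round rubber seat in the bottom of the socket: m pressed down, 0 (its top 5 mm below the rim) to 0.014 (hard stop, 19 mm below the rim). Pushes up with about 1.3 N at 0 and 0.8 N more per mm, so about 12.5 N at the stop. A push of 15 N and a turn of 0.5 N m at the stop are plenty; over about 60 N on the lugs (a knock, or turning on past the stop) harms them.
- grinder: Motor base of the mini grinder, fixed, 90 mm tall, 90 mm across at the top, 120 mm at the foot; origin at the centre of its underside on the bench, axes as socket.
- canister: Bystander: steel storage canister 62 mm in diameter, 88 mm tall with a black lid, no lugs; origin at the centre of its underside.
- jar: Bystander: jar with a white cap, 52 mm in diameter, 85 mm tall; origin at the centre of its underside.
- mug: Bystander: white mug 80 mm in diameter, 90 mm tall, handle at its +y; origin at the centre of its underside.
- tape_roll: Bystander: cardboard tape core 90 mm in diameter, 25 mm high, lying flat; origin at the centre of its underside.
- screwdriver: Bystander: screwdriver lying along its x axis; origin under it.
- clock: Bystander: grey table clock 45 x 90 x 75 mm; origin at the centre of its underside.
There are look-alikes about, which are no part of the job. Leave any purple look-alike of the grinder alone. Leave any orange look-alike of the cup alone.

How it is judged:
By the outcome, as a careful person would: the job done as asked, in the order asked, and still so for the second after the job is handed in, with the robot touching nothing.
It also fails if it takes over 70 s, if anything falls off the work surface, if the arm or the gripper's body presses on something with over 40 N, if the wrist force passes 120 N, or if a joint passes its speed limit or range.

### The arm

A 6-joint arm with a two-finger parallel gripper is mounted at the origin on the work surface. World frame = base frame: x ahead of the robot, y to its left, z up, the work surface at z = 0. Lengths are in m, angles in rad, forces in N, time in s.
With the tool pointing down it reaches from about 0.35 to 0.875 m from the base axis. Payload 4.2 kg.
Tool frame: the origin (TCP) lies midway between the tips of the shut fingers; the grasp point (between the pads) lies 19 mm behind it; z points along the fingers, y is the direction in which the jaws open and shut (so a half turn about z gives the same grasp; the last joint's range is limited). The gripper opens to 85 mm and grips with 20 to 120 N. Pads are 22 mm wide; open, the fingers measure 114 mm over their backs; the gripper's body (76 mm by 85 mm) begins 54 mm behind the grasp point. The pads swing forward as they close: fully open they stand 13 mm farther back than shut.
Start: joints at [0.259, 0.385, 0.008, 0, -1.194, -0.259], TCP at [0.625, 0, 0.231] pointing down, gripper open.
Joint ranges: [-3.14, 3.14], [-1.21, 2.06], [-1.07, 1.41], [-3.16, 2.05], [-2.99, -0.16], [-3.1, 3.1]. Speed limits (rad/s): [2.79, 2.79, 3.14, 3.14, 3.14, 3.14].

### API

Orientations are given as a unit quaternion [x, y, z, w].
In Python, from bench import r, cams, spotter gives the robot as it stands.
- The arm moves only by the shell command python3 -m inch 'ROWS' [OPENING] [FORCE]. ROWS is JSON, a list of rows, each a list of 6 numbers: the shift along the tool's x, y, z in m, then the turn, a rotation vector about the tool's x, y, z in degrees. In form: [[x, y, z, wx, wy, wz], ...]. A call has 1 to 20 rows; each row shifts and turns the commanded pose from where the row before left it, along the tool's axes as they then stand; what a row does not reach is not made up. A row lasts 1/10 s, in which the tool goes at most 50 mm and 8.59 degrees, less where a joint would pass 70% of its speed; a pose out of reach is approached as far as the arm can. A call is refused whole if a number of a shift passes 0.05 or a number of a turn 8.59, either way. A call with a gripper value outside its range is refused whole. OPENING is the opening, from -1 (shut) to 1 (fully open), so that 0 is half open, set as the call begins (- or left out, the last holds). The fingers move at their own pace and stop on an object; FORCE is the grip in N (left out, the last holds). Time passes only in rows, so rows that do not move let the fingers close. It gives the time, the measured TCP pose, the force and the opening at its end, in the units of the state.
- r.read_state(): the state, without advancing time (a new reading comes with each control period).
- cams.get_image(name): name is "scene" or "side" or "wrist"; returns a dict with "frame" (480x640x3 uint8, red, green, blue), "range_z" (480x640 float32, m along the optical axis (not along the pixel's ray), 0 where there is no reading), "intrinsics" (3x3 intrinsics, pixels), "world_to_cam" (4x4, takes a point from world to camera coordinates). Camera axes: x right, y up, looking along -z (the intrinsics and any distortion apply to the point x, -y, -z); pixel columns grow to the right and rows downward; lengths in m; the calibration is good to about 2 mm. A picture is of the moment at which its call begins.
- r.sign_off(): hands the job in, once; it reports no verdict.
Trained networks look in a picture, given as the dict that the camera call returned (one of the last four; its "shot" number tells which), for a name from the list of things; names that differ only in an ending like _2 or _b are one class to them, and where a whole thing is asked for, a point or a joint stands for the part that bears it (a point fixed in the world has none). Each returns a list of dicts, best first, with "p" (0 to 1); they miss things now and then, are a little off and sometimes report something else, mostly with a low value. They report only what shows in the picture. A call takes as long as a camera call. They do not tell look-alikes from the thing itself.
- spotter.find_in(thing, picture): "point" ([x, y, z] in m, in world coordinates, good to about 4 mm: the middle of the surface that is visible of it).
- spotter.silhouettes(thing, picture): "mask" (480x640 bool, what is visible of it).
- spotter.mark_of(thing, picture): "point" ([x, y, z] in m, in world coordinates, good to about 4 mm: a listed point, or the origin of a listed thing).
The state is a dict: "time_s": time; "qpos": joint angles; "joint_velocities": joint speeds; "joint_torque": joint torques, N m; "eef_pos": TCP position; "ee_rot": TCP orientation; "wrist_force": force on the tool from outside, world axes, zero at the start; "moment": the same for the moment, N m; "gripper_width": opening from 0.0 (shut) to 1.0 (fully open).
Only numpy, scipy, OpenCV 4.12 (cv2) and the standard library are available. Lean on these libraries where they do the work, as an engineer would, in place of code of your own. Each camera call takes 0.05 s, during which the arm holds its last target.

## Working session

There is one attempt and no reset: what is moved stays moved. The work goes in short steps, Python scripts to look and compute and a shell command to move; the robot and the scene stay as the last step left them, time stands still between calls to the robot, and variables do not carry over. Pictures are saved under pics/ and viewed, and the job is handed in when it is done.

```bash
ls; mkdir -p pics; cat > h.py <<'E'
from bench import r,cams,spotter
import numpy as np,cv2
def save(p,name,crop=None,scale=1):
    f=p["frame"][:,:,::-1].copy()
    if crop: a,b,c,d=crop; f=f[b:d,a:c]
    if scale!=1: f=cv2.resize(f,None,fx=scale,fy=scale,interpolation=cv2.INTER_CUBIC)
    cv2.imwrite("pics/"+name,f)
def px(p,w):
    c=p["world_to_cam"]@np.append(w,1); k=p["intrinsics"]
    return np.array([k[0,0]*c[0]/-c[2]+k[0,2], k[1,1]*-c[1]/-c[2]+k[1,2]])
def cloud(p):
    z=p["range_z"]; k=p["intrinsics"]; v,u=np.mgrid[:480,:640]
    X=(u-k[0,2])/k[0,0]*z; Y=-(v-k[1,2])/k[1,1]*z
    P=np.stack([X,Y,-z,np.ones_like(z)],-1)
    return (P@np.linalg.inv(p["world_to_cam"]).T)[...,:3]
E
python3 - <<'E'
from h import *
for n in ["scene","side","wrist"]:
    p=cams.get_image(n); save(p,n+"0.png")
    for t in ["cup","cup_mid","socket","grinder","canister","jar"]:
        for d in spotter.mark_of(t,p)[:3]: print(n,t,np.round(d["point"],3),round(d["p"],2),px(p,d["point"]).round())
E
```

```text
pics
scene cup [ 0.476  0.09  -0.   ] 0.89 [365. 253.]
scene cup [ 0.429 -0.015  0.003] 0.57 [321. 242.]
scene cup_mid [ 0.426 -0.018  0.046] 0.92 [320. 227.]
scene cup_mid [0.468 0.088 0.047] 0.78 [365. 236.]
scene socket [ 0.328 -0.229  0.092] 0.94 [232. 192.]
scene socket [ 0.519 -0.196  0.09 ] 0.58 [242. 240.]
scene grinder [ 0.516 -0.194  0.   ] 0.88 [246. 269.]
scene grinder [ 0.323 -0.23  -0.003] 0.6 [236. 221.]
scene canister [0.633 0.112 0.   ] 0.71 [384. 299.]
scene jar [0.513 0.271 0.   ] 0.74 [444. 260.]
side cup [ 0.428 -0.014  0.005] 0.67 [271. 261.]
side cup_mid [0.47  0.09  0.051] 0.73 [273. 222.]
side cup_mid [ 0.427 -0.012  0.051] 0.62 [269. 246.]
side cup_mid [ 0.516  0.271 -0.002] 0.59 [268. 204.]
side socket [ 0.521 -0.2    0.089] 0.87 [335. 266.]
side grinder [ 0.52  -0.194 -0.002] 0.85 [333. 296.]
side grinder [ 0.326 -0.228 -0.001] 0.72 [259. 327.]
side grinder [0.698 0.352 0.005] 0.56 [316. 178.]
side canister [ 0.632  0.111 -0.003] 0.79 [326. 223.]
side canister [ 0.739 -0.017 -0.004] 0.15 [382. 238.]
side jar [ 0.517  0.271 -0.003] 0.71 [269. 204.]
wrist cup [ 0.429 -0.014  0.001] 0.66 [509. 196.]
wrist cup_mid [0.472 0.094 0.045] 0.85 [473. 306.]
wrist cup_mid [0.514 0.268 0.004] 0.73 [411. 410.]
wrist cup_mid [ 0.426 -0.017  0.05 ] 0.66 [539. 202.]
wrist grinder [0.473 0.091 0.046] 0.28 [472. 305.]
wrist canister [0.632 0.114 0.   ] 0.56 [321. 304.]
wrist jar [0.514 0.271 0.002] 0.82 [410. 411.]
wrist jar [0.476 0.092 0.001] 0.74 [454. 287.]
```

View pics/scene0.png

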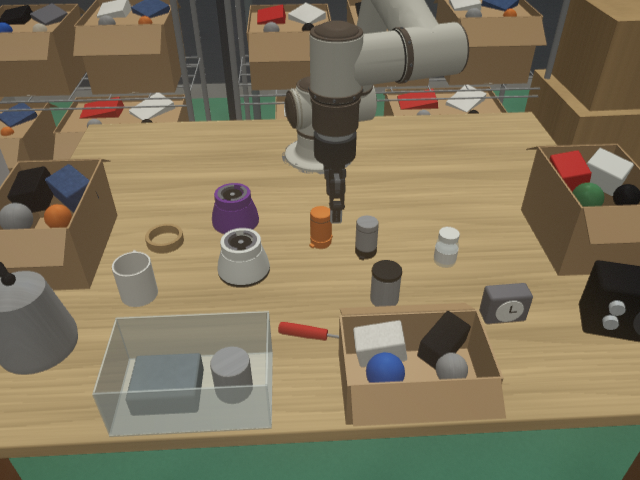

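View pics/side0.png

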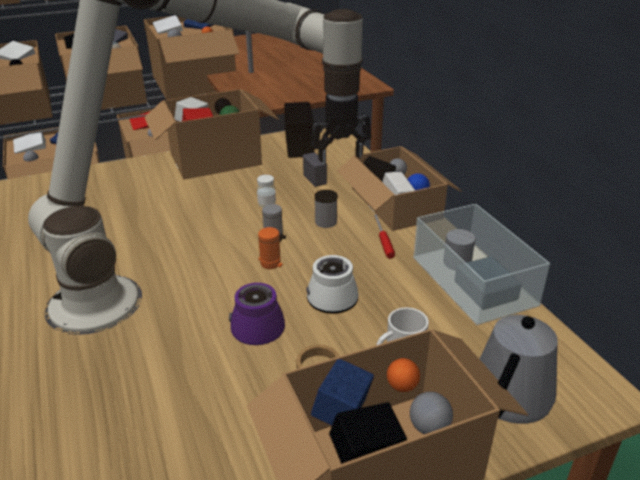

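View pics/wrist0.png

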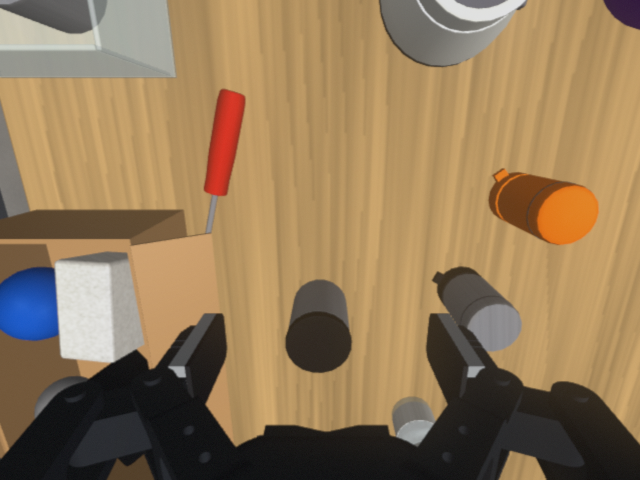

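Candidates: orange cup at scene (320,227), an excluded look-alike. Steel cylinder with black foot and lug at (366,236) fits. Canister at (385,283) has a black lid and no lugs. White jar at (447,247). Grinder: white at (243,255), versus purple at (235,207), which is excluded. I'll confirm in a crop and measure.

```bash
python3 - <<'E'
from h import *
p=cams.get_image("wrist"); save(p,"w1.png",(410,240,550,370),5)
C=cloud(p)
m=max(spotter.silhouettes("cup",p),key=lambda d:d["mask"][320,490]*1.0)["mask"]
print(m.sum())
Q=C[m&(p["range_z"]>0)]
for lo,hi in [(0.0,0.03),(.03,.09),(.09,.1)]:
    s=Q[(Q[:,2]>lo)&(Q[:,2]<hi)]; print(lo,len(s),s.mean(0).round(4),s.min(0).round(4),s.max(0).round(4))
# dark lug px
w=C[265:300,425:450]; 
for v in range(268,290,2): print(v,[ (int(u),p["frame"][v,u].mean().round().astype(int),*C[v,u].round(3)) for u in range(430,452,4)])
p2=cams.get_image("scene"); save(p2,"s1.png",(200,170,420,310),3.5)
s=[d for d in spotter.mark_of("socket",p2)]; print(s)
s=cams.get_image("side"); save(s,"sd1.png",(240,180,360,310),5)
for q in (p2,s):
  Cq=cloud(q); 
  r_=(Cq[...,2]>.085)&(Cq[...,2]<.094)&(abs(Cq[...,0]-.52)<.06)&(abs(Cq[...,1]+.197)<.06)
  P=Cq[r_][:,:2]; (x,y),rr=cv2.minEnclosingCircle(P.astype(np.float32)); print(len(P),x,y,rr,P.min(0),P.max(0))
  r_=(Cq[...,2]>.091)&(Cq[...,2]<.1)&(abs(Cq[...,0]-.472)<.035)&(abs(Cq[...,1]-.09)<.035)
  P=Cq[r_][:,:2]
  if len(P)>5:(x,y),rr=cv2.minEnclosingCircle(P.astype(np.float32)); print("cup",len(P),x,y,rr,P.mean(0))
E
```

```text
4316
0.0 574 [0.4863 0.0747 0.0165] [3.904e-01 6.320e-02 2.000e-04] [0.5042 0.1345 0.0299]
0.03 1720 [0.4855 0.0733 0.0621] [0.4563 0.0631 0.0301] [0.4986 0.1037 0.09  ]
0.09 1999 [0.4725 0.0853 0.0948] [0.4475 0.0631 0.09  ] [0.498  0.1121 0.0973]
268 [(430, np.int64(146), np.float64(0.506), np.float64(0.068), np.float64(-0.0)), (434, np.int64(150), np.float64(0.502), np.float64(0.068), np.float64(0.0)), (438, np.int64(154), np.float64(0.497), np.float64(0.068), np.float64(0.001)), (442, np.int64(157), np.float64(0.492), np.float64(0.068), np.float64(0.0)), (446, np.int64(146), np.float64(0.488), np.float64(0.068), np.float64(0.001)), (450, np.int64(129), np.float64(0.483), np.float64(0.068), np.float64(0.0))]
270 [(430, np.int64(144), np.float64(0.507), np.float64(0.07), np.float64(0.002)), (434, np.int64(150), np.float64(0.502), np.float64(0.071), np.float64(0.0)), (438, np.int64(151), np.float64(0.497), np.float64(0.071), np.float64(0.0)), (442, np.int64(158), np.float64(0.492), np.float64(0.071), np.float64(0.0)), (446, np.int64(140), np.float64(0.488), np.float64(0.071), np.flo
[... 4141 characters left out ...]
oat64(0.084), np.float64(0.02)), (446, np.int64(73), np.float64(0.496), np.float64(0.08), np.float64(0.028)), (450, np.int64(75), np.float64(0.494), np.float64(0.077), np.float64(0.036))]
[{'point': [0.5199, -0.197, 0.0894], 'p': 0.84}, {'point': [0.3259, -0.2308, 0.0925], 'p': 0.64}]
590 0.519342303276062 -0.1991540789604187 0.047973815351724625 [ 0.47221978 -0.2434157 ] [ 0.56646487 -0.15463138]
cup 218 0.4754524827003479 0.08814482390880585 0.027914956212043762 [0.47623243 0.08918712]
599 0.5128121376037598 -0.1972600370645523 0.048641275614500046 [ 0.46920465 -0.24536659] [ 0.55922773 -0.14940504]
cup 158 0.4681680202484131 0.09035458415746689 0.029323840513825417 [0.46740271 0.08713874]
```

```bash
python3 -c "
from h import *
s=r.read_state();print(s)"
```

```text
{'time_s': 1.3, 'qpos': array([ 2.58587323e-01,  3.84698519e-01,  7.90619548e-03, -3.91871235e-05,
       -1.19401832e+00, -2.58628335e-01]), 'joint_velocities': array([ 0.00139476,  0.00170175,  0.00126727, -0.00075992, -0.00102338,
       -0.00054534]), 'joint_torque': array([-6.84659117e-04, -3.92089069e+01,  1.88618696e+01,  4.19071555e+00,
       -3.51338058e-04, -4.39513279e-07]), 'eef_pos': array([6.24971708e-01, 2.64286478e-05, 2.31309579e-01]), 'ee_rot': array([-7.07087183e-01,  7.07126378e-01,  1.93472506e-05,  2.97331245e-06]), 'wrist_force': array([-0.21533705,  0.94381491,  0.87985536]), 'moment': array([-0.00191183,  0.05992941, -0.03046165]), 'gripper_width': 0.9998468301750799}
```

View crop.

View pics/w1.png

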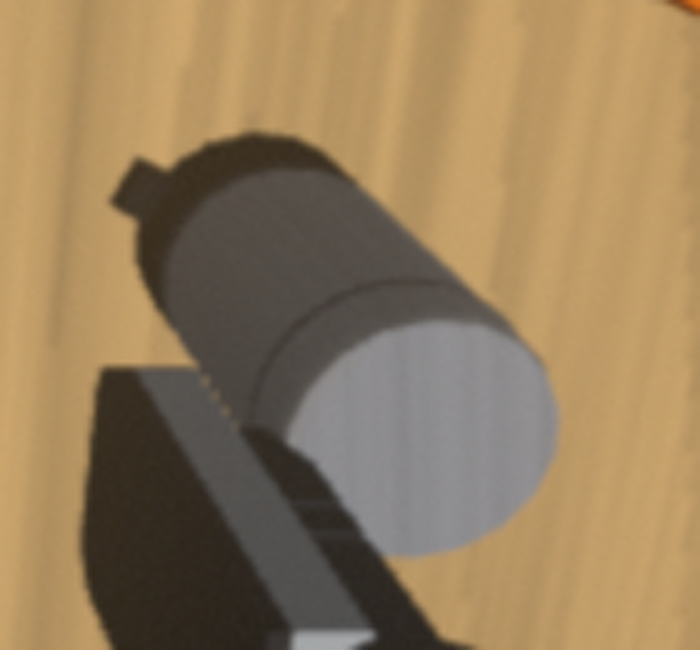

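View pics/s1.png

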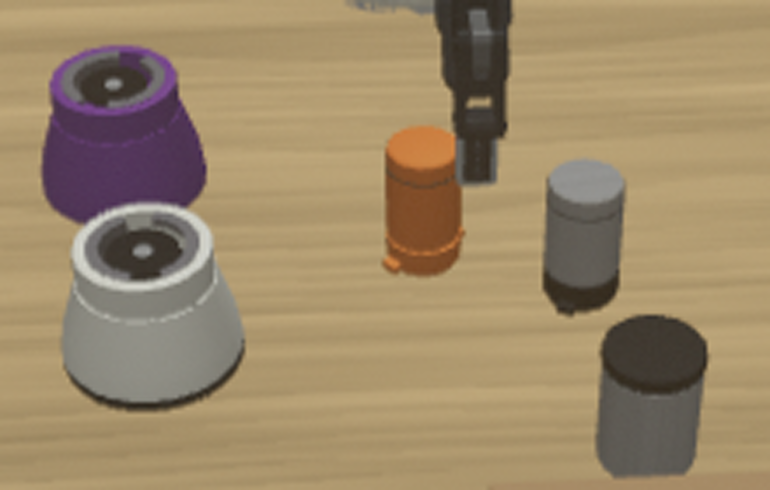

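View pics/sd1.png

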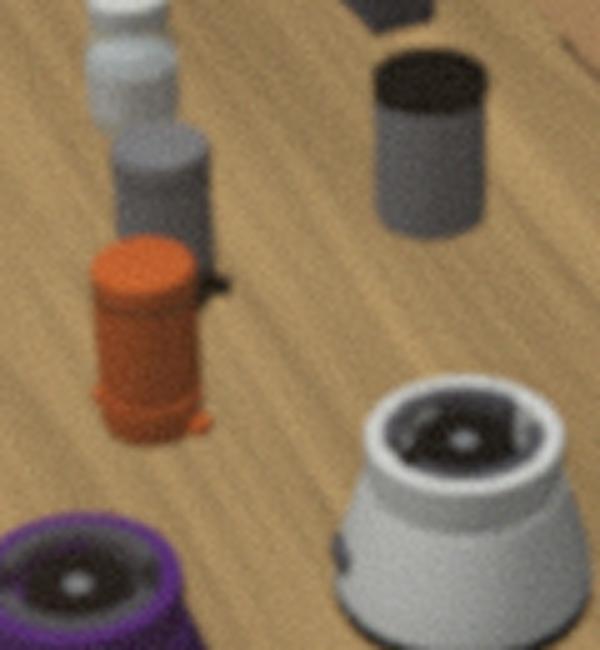

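Steel cup confirmed: it has a black lug in wrist px (438,278) and a steel body, and it isn't orange. The white base is at scene (243,250). Before grasping, I'll look down into the socket with the empty hand.

```bash
python3 - <<'E'
from h import *
p=cams.get_image("wrist");M=np.linalg.inv(p["world_to_cam"]);print(M.round(3),p["intrinsics"])
from scipy.spatial.transform import Rotation as R
s=r.read_state();T=R.from_quat(s["ee_rot"]).as_matrix()
print("cam in tool",T.T@(M[:3,3]-s["eef_pos"]), (T.T@M[:3,:3]).round(3))
E
```

```text
[[-1.    -0.001  0.001  0.626]
 [ 0.    -0.95  -0.313 -0.081]
 [ 0.001 -0.313  0.95   0.374]
 [ 0.     0.     0.     1.   ]] [[350.19032384   0.         326.1057191 ]
 [  0.         350.19032384 246.7232116 ]
 [  0.           0.           1.        ]]
cam in tool [ 0.08070557 -0.00100074 -0.14270829] [[-0.     0.95   0.313]
 [ 1.     0.001 -0.001]
 [-0.001  0.313 -0.95 ]]
```

```bash
python3 -m inch '[[0.02,0.01,0,0,0,0],[0.035,0.0175,0,0,0,0],[0.035,0.0175,0,0,0,0],[0.035,0.0175,0,0,0,0],[0.035,0.0175,0,0,0,0],[0.03,0.015,0,0,0,0],[0.02,0.01,0,0,0,0],[0,0,0,0,0,0],[0,0,0,0,0,0],[0,0,0,0,0,0]]'; python3 - <<'E'
from h import *
p=cams.get_image("wrist"); save(p,"w2.png"); 
C=cloud(p)
for t in ["socket","grinder"]:
  print([(np.round(d["point"],4),d["p"],px(p,d["point"]).round()) for d in spotter.mark_of(t,p)])
# top-down rectified
np.save("c.npy",C)
g=np.linspace(-.06,.06,600); c=np.array([.519,-.198])
Y,X=np.meshgrid(c[1]-(-g),c[0]+g,indexing='ij') # col=x
def rect(p,z):
  Y=c[1]-g[:,None]+0*g[None]; X=c[0]+g[None]+0*g[:,None]
  W=np.stack([X,Y,0*X+z,0*X+1],-1)@p["world_to_cam"].T; k=p["intrinsics"]
  u=k[0,0]*W[...,0]/-W[...,2]+k[0,2]; v=k[1,1]*-W[...,1]/-W[...,2]+k[1,2]
  return cv2.remap(p["frame"][:,:,::-1],u.astype(np.float32),v.astype(np.float32),cv2.INTER_CUBIC)
cv2.imwrite("pics/rect.png",rect(p,.09))
E
```

```text
time_s: 2.35
eef_pos: [0.5201, -0.2097, 0.2314]
ee_rot: [0.707, -0.707, 0.0, -0.0]
wrist_force: [-0.6, -0.0, -0.2]
gripper_width: 1.001
[(array([ 0.3267, -0.2306,  0.0912]), 0.96, array([562., 208.])), (array([ 0.5158, -0.1969,  0.0895]), 0.74, array([332., 246.]))]
[(array([ 5.162e-01, -1.971e-01, -2.000e-04]), 0.7, array([330., 221.])), (array([ 0.3257, -0.2269, -0.0005]), 0.66, array([508., 194.]))]
```

View pics/w2.png

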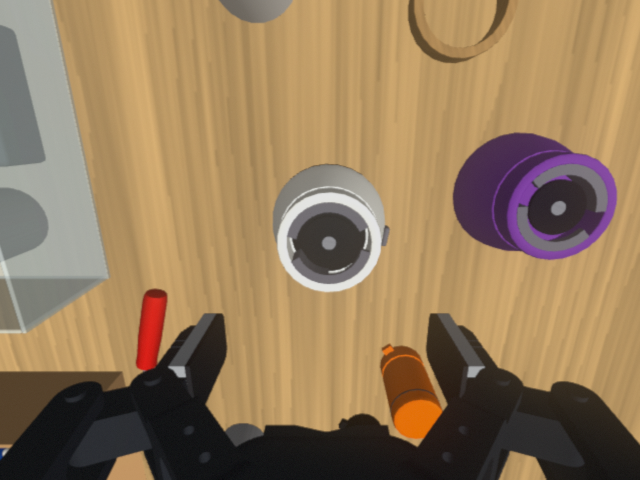

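View pics/rect.png

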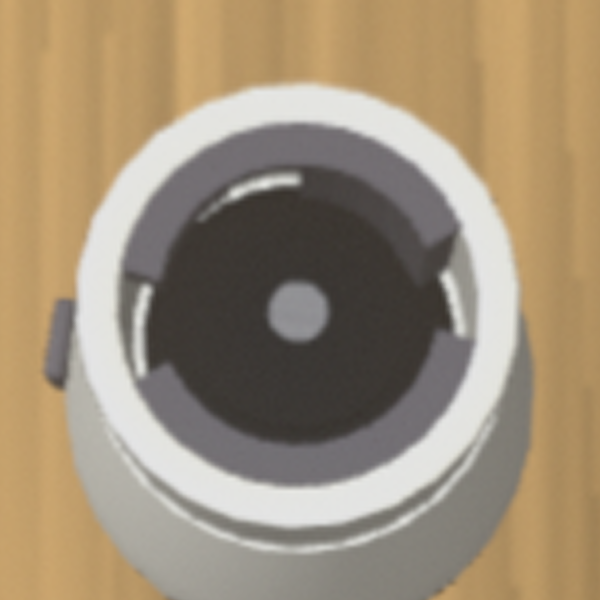

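The socket, top-down, has its centre at (0.5186,-0.199). Notches show at px (465,285) and (133,325), which puts the notch line at about +7° in the world frame. Next, over the cup for a close look.

```bash
python3 -m inch '[[-0.015,0.003,0,0,0,0],[-0.035,0.006,0,0,0,0],[-0.04,0.006,0,0,0,0],[-0.04,0.006,0,0,0,0],[-0.04,0.006,0,0,0,0],[-0.04,0.006,0,0,0,0],[-0.035,0.006,0,0,0,0],[-0.025,0.006,0,0,0,0],[-0.015,0.003,0,0,0,0],[0,0,0,0,0,0],[0,0,0,0,0,0],[0,0,0,0,0,0]]'; cat >> h.py <<'E'
def rect(p,z,c,half=.06,n=600):
  g=np.linspace(-half,half,n)
  Y=c[1]-g[:,None]+0*g[None]; X=c[0]+g[None]+0*g[:,None]
  W=np.stack([X,Y,0*X+z,0*X+1],-1)@p["world_to_cam"].T; k=p["intrinsics"]
  u=k[0,0]*W[...,0]/-W[...,2]+k[0,2]; v=k[1,1]*-W[...,1]/-W[...,2]+k[1,2]
  return cv2.remap(p["frame"][:,:,::-1],u.astype(np.float32),v.astype(np.float32),cv2.INTER_CUBIC)
E
python3 - <<'E'
from h import *
p=cams.get_image("wrist"); 
a=rect(p,.095,(.472,.088),n=390); b=rect(p,.01,(.472,.088),n=390)
cv2.imwrite("pics/cup2.png",np.hstack([a,b]))
for t in ["cup","cup_mid"]:
  print([(np.round(d["point"],4),d["p"]) for d in spotter.mark_of(t,p)])
C=cloud(p); m=(abs(C[...,2]-.095)<.002)&(np.hypot(C[...,0]-.472,C[...,1]-.088)<.04)
P=C[m][:,:2]; print(len(P),cv2.minEnclosingCircle(P.astype(np.float32)),P.mean(0))
E
```

```text
time_s: 3.7
eef_pos: [0.4719, 0.0748, 0.2313]
ee_rot: [-0.707, 0.707, 0.0, -0.0]
wrist_force: [0.5, -0.6, -0.0]
gripper_width: 1.002
[(array([0.4697, 0.0888, 0.0009]), 0.92), (array([ 0.426 , -0.0185,  0.001 ]), 0.7)]
[]
2526 ((0.4721025228500366, 0.08930011093616486), 0.025151574984192848) [0.47213046 0.08854637]
```

View pics/cup2.png

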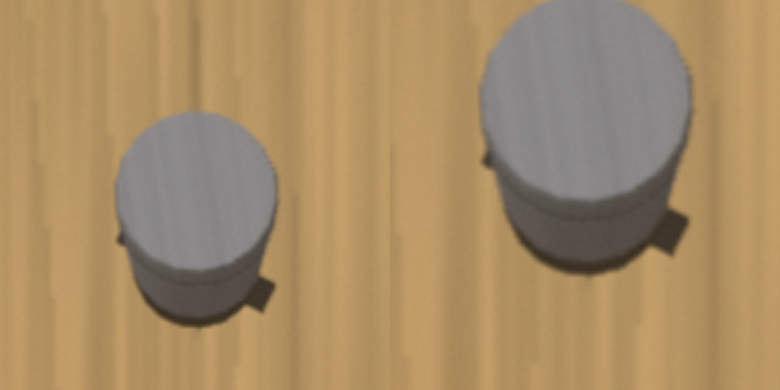

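```bash
python3 -m inch '[[-0.0145,-0.0004,0.01,0,0,0],[0,0,0.025,0,0,0],[0,0,0.03,0,0,0],[0,0,0.03,0,0,0],[0,0,0.03,0,0,0],[0,0,0.03,0,0,0],[0,0,0.02,0,0,0],[0,0,0.016,0,0,0],[0,0,0,0,0,0],[0,0,0,0,0,0],[0,0,0,0,0,0]]'; python3 - <<'E'
from h import *
p=cams.get_image("wrist"); save(p,"w3.png");print(r.read_state()["qpos"])
E
```

```text
time_s: 4.95
eef_pos: [0.473, 0.0899, 0.0411]
ee_rot: [0.707, -0.707, 0.0, -0.001]
wrist_force: [-0.0, -0.3, -0.3]
gripper_width: 1.0
[ 5.26195871e-01  3.83926527e-01 -5.75837717e-01  1.83554991e-04
 -6.08834813e-01 -5.26284140e-01]
```

View pics/w3.png

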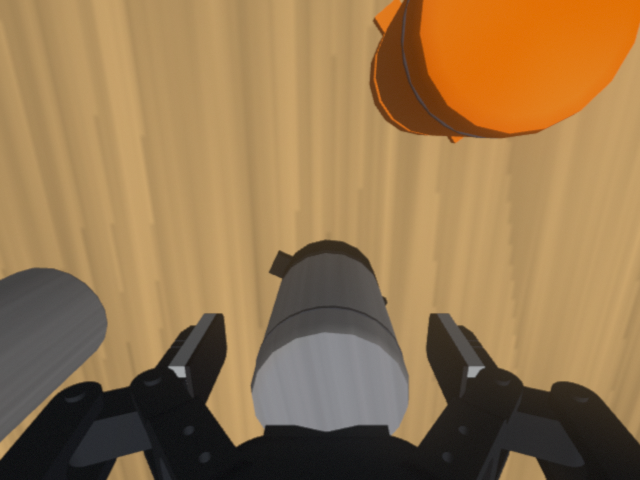

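The cup (330,370) sits centred between the fingers. Closing.

```bash
python3 -m inch '[[0,0,0,0,0,0],[0,0,0,0,0,0],[0,0,0,0,0,0],[0,0,0,0,0,0],[0,0,0,0,0,0],[0,0,0,0,0,0],[0,0,0,0,0,0],[0,0,0,0,0,0],[0,0,0,0,0,0],[0,0,0,0,0,0]]' -1 60; python3 -m inch '[[0,0,-0.01,0,0,0],[0,0,-0.025,0,0,0],[0,0,-0.035,0,0,0],[0,0,-0.035,0,0,0],[0,0,-0.03,0,0,0],[0,0,-0.015,0,0,0],[0,0,0,0,0,0],[0,0,0,0,0,0],[0,0,0,0,0,0]]';python3 - <<'E'
from h import *
p=cams.get_image("wrist"); save(p,"w4.png");print(r.read_state()["moment"])
E
```

```text
time_s: 6.0
eef_pos: [0.4726, 0.0896, 0.0411]
ee_rot: [0.707, -0.707, 0.0, -0.0]
wrist_force: [-1.6, 0.2, 5.9]
gripper_width: 0.599
time_s: 6.9
eef_pos: [0.4713, 0.0891, 0.1888]
ee_rot: [-0.707, 0.707, 0.001, -0.001]
wrist_force: [1.0, 0.8, -2.5]
gripper_width: 0.594
[0.04156425 0.04259835 0.00560946]
```

View pics/w4.png

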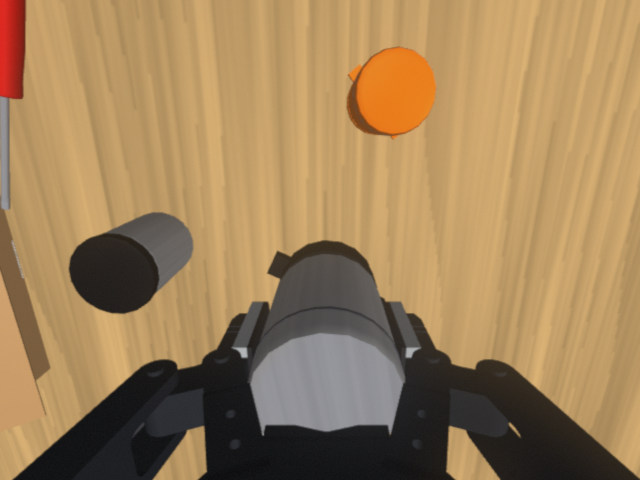

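```bash
python3 -m inch '[[0.013,-0.0023,0,0,0,0],[0.03,-0.005,0,0,0,0],[0.04,-0.006,0,0,0,0],[0.04,-0.006,0,0,0,0],[0.04,-0.007,0,0,0,0],[0.04,-0.007,0,0,0,0],[0.04,-0.006,0,0,0,0],[0.03,-0.005,0,0,0,0],[0.015,-0.003,0,0,0,0],[0,0,0,0,0,-3],[0,0,0,0,0,-7],[0,0,0,0,0,-7],[0,0,0,0,0,-7],[0,0,0,0,0,-7],[0,0,0,0,0,-3],[0,0,0,0,0,0],[0,0,0,0,0,0],[0,0,0,0,0,0]]';python3 - <<'E'
from h import *
from scipy.spatial.transform import Rotation as R
p=cams.get_image("wrist"); save(p,"w5.png")
T=R.from_quat(r.read_state()["ee_rot"]).as_matrix();e=r.read_state()["eef_pos"];print(T.round(3),e,r.read_state()["qpos"])
d=np.array([.5186,-.199,0])-e; print("tool shift",(T.T@d)[:2])
cv2.imwrite("pics/rect5.png",rect(p,.09,(.5186,-.199)))
q=cams.get_image("scene");save(q,"s5.png",(190,150,330,290),5)
E
```

```text
time_s: 8.75
eef_pos: [0.5195, -0.1984, 0.19]
ee_rot: [0.883, -0.47, -0.0, 0.0]
wrist_force: [0.5, -0.0, -2.7]
gripper_width: 0.599
[[ 0.559 -0.829 -0.   ]
 [-0.829 -0.559  0.   ]
 [-0.     0.    -1.   ]] [ 0.51958259 -0.19844207  0.19012454] [-7.34414469e-02  3.02389053e-01 -2.24320537e-01 -6.78245715e-05
 -1.04446177e+00  6.66334140e-01]
tool shift [-3.34492870e-05  1.07748096e-03]
```

View pics/w5.png

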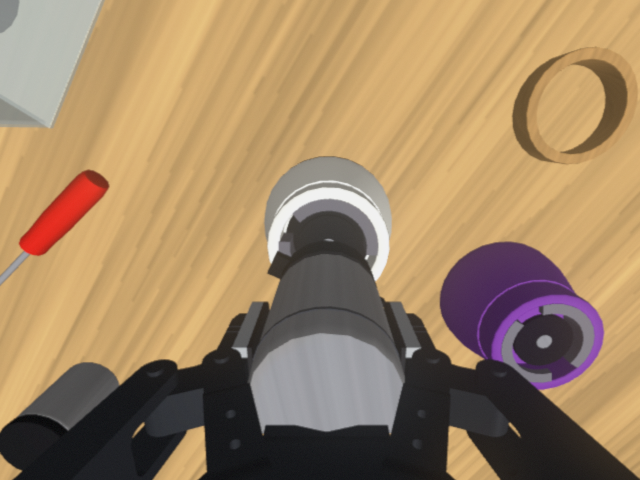

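View pics/s5.png

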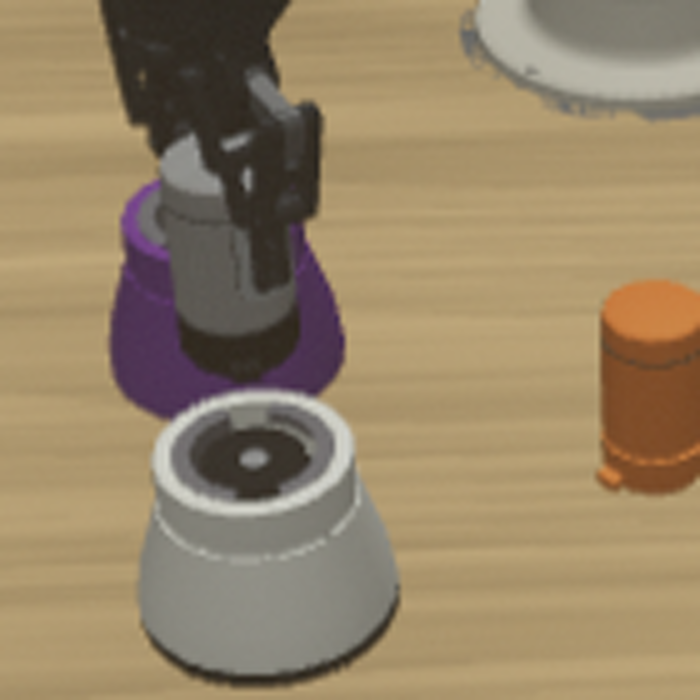

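```bash
python3 -m inch '[[0,0.001,0.007,0,0,0],[0,0,0.015,0,0,0],[0,0,0.015,0,0,0],[0,0,0.01,0,0,0],[0,0,0.005,0,0,0],[0,0,0,0,0,0],[0,0,0,0,0,0],[0,0,0,0,0,0]]';python3 - <<'E'
from h import *
p=cams.get_image("wrist"); save(p,"w6.png",(200,120,460,320),3)
q=cams.get_image("scene");save(q,"s6.png",(190,150,330,290),4)
E
```

```text
time_s: 9.65
eef_pos: [0.5194, -0.1991, 0.1391]
ee_rot: [0.883, -0.469, 0.001, -0.0]
wrist_force: [0.3, 1.0, -1.5]
gripper_width: 0.593
```

View pics/w6.png

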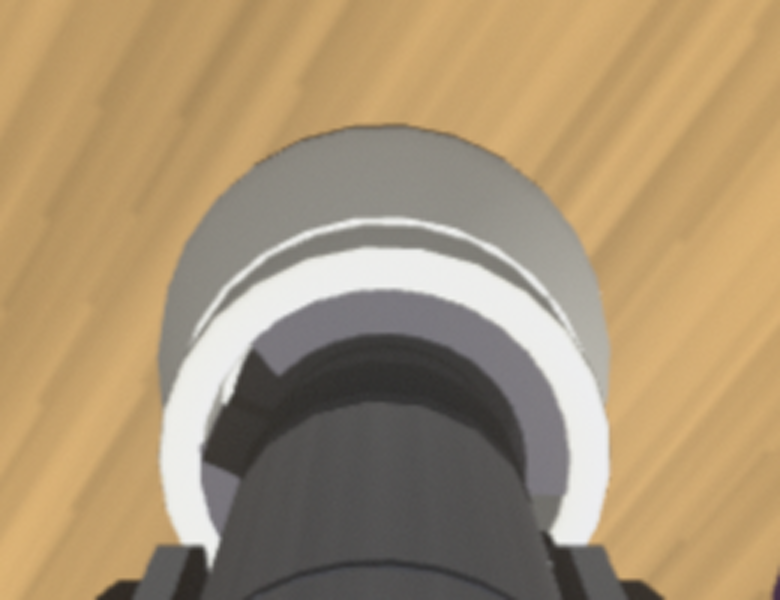

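View pics/s6.png

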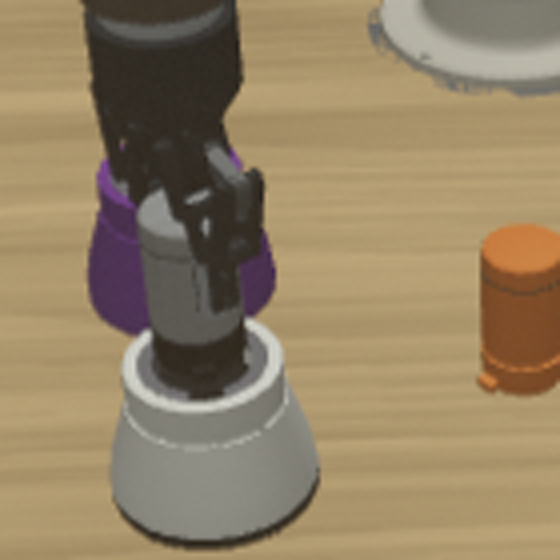

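The lug (px 240,430 in the crop) stands over the notch, centred in the mouth. Lowering gently and reading forces.

```bash
python3 -m inch '[[0,0,0.004,0,0,0],[0,0,0.003,0,0,0],[0,0,0.002,0,0,0],[0,0,0.002,0,0,0],[0,0,0,0,0,0],[0,0,0,0,0,0]]';python3 -m inch '[[0,0,0.001,0,0,0],[0,0,0.001,0,0,0],[0,0,0,0,0,0],[0,0,0,0,0,0]]'; python3 -m inch '[[0,0,0.001,0,0,0],[0,0,0.001,0,0,0],[0,0,0,0,0,0],[0,0,0,0,0,0]]'
```

```text
time_s: 10.35
eef_pos: [0.5189, -0.1991, 0.1273]
ee_rot: [0.883, -0.469, -0.0, 0.0]
wrist_force: [0.3, -0.2, -1.7]
gripper_width: 0.598
time_s: 10.75
eef_pos: [0.519, -0.1991, 0.1256]
ee_rot: [0.883, -0.469, 0.0, -0.0]
wrist_force: [-0.5, 0.2, 0.1]
gripper_width: 0.595
time_s: 11.15
eef_pos: [0.5191, -0.1991, 0.1236]
ee_rot: [0.883, -0.469, 0.0, -0.0]
wrist_force: [0.4, -0.3, 1.0]
gripper_width: 0.597
```

Force tracks the seat spring (about 3 N at 7.5 mm), so the lugs are passing through the notches. Continuing down.

```bash
python3 -m inch '[[0,0,0.001,0,0,0],[0,0,0.001,0,0,0],[0,0,0.001,0,0,0],[0,0,0,0,0,0],[0,0,0,0,0,0]]';python3 -m inch '[[0,0,0.001,0,0,0],[0,0,0.001,0,0,0],[0,0,0.001,0,0,0],[0,0,0,0,0,0],[0,0,0,0,0,0]]'; python3 -m inch '[[0,0,0.001,0,0,0],[0,0,0.001,0,0,0],[0,0,0.001,0,0,0],[0,0,0,0,0,0],[0,0,0,0,0,0]]'; python3 -c "
from h import *
s=r.read_state();print(s['wrist_force'],s['moment'],s['eef_pos'])"
```

```text
time_s: 11.65
eef_pos: [0.5191, -0.1991, 0.1206]
ee_rot: [0.883, -0.469, 0.0, -0.0]
wrist_force: [-0.3, 0.4, 3.5]
gripper_width: 0.596
time_s: 12.15
eef_pos: [0.5191, -0.1991, 0.1177]
ee_rot: [0.883, -0.469, 0.0, -0.0]
wrist_force: [-0.9, 0.3, 5.5]
gripper_width: 0.598
time_s: 12.65
eef_pos: [0.5191, -0.1992, 0.1151]
ee_rot: [0.883, -0.469, 0.0, 0.0]
wrist_force: [-2.4, 0.1, 8.0]
gripper_width: 0.598
[-2.4273309   0.14219083  7.98718784] [0.35361187 0.45364377 0.03518605] [ 0.5190806  -0.19915175  0.11510009]
```

```bash
python3 -m inch '[[-0.0003,0.0005,0.001,0,0,0],[0,0,0.0009,0,0,0],[0,0,0,0,0,0],[0,0,0,0,0,0],[0,0,0,0,0,0]]'; python3 -m inch '[[0,0,0,0,0,1],[0,0,0,0,0,2],[0,0,0,0,0,2],[0,0,0,0,0,0],[0,0,0,0,0,0],[0,0,0,0,0,0]]'; python3 -c "
from h import *
s=r.read_state();print(s['wrist_force'],s['moment'],s['eef_pos'])"
```

```text
time_s: 13.15
eef_pos: [0.5191, -0.1992, 0.1136]
ee_rot: [0.883, -0.469, 0.001, -0.0]
wrist_force: [-2.2, 1.8, 9.3]
gripper_width: 0.596
time_s: 13.75
eef_pos: [0.5193, -0.1993, 0.1137]
ee_rot: [0.862, -0.507, 0.001, -0.0]
wrist_force: [-1.6, 0.8, 8.8]
gripper_width: 0.591
[-1.56624287  0.84464636  8.81175424] [ 0.31140745  0.26609318 -0.06729564] [ 0.51926897 -0.19929182  0.11373209]
```

```bash
python3 -m inch '[[0,0,0.0007,0,0,0],[0,0,0,0,0,2],[0,0,0,0,0,3],[0,0,0,0,0,3],[0,0,0,0,0,2],[0,0,0,0,0,0],[0,0,0,0,0,0]]';  python3 -c "
from h import *
s=r.read_state();print(s['wrist_force'],s['moment'],s['eef_pos'])"
```

```text
time_s: 14.45
eef_pos: [0.5196, -0.1995, 0.1132]
ee_rot: [0.814, -0.58, 0.002, -0.0]
wrist_force: [-0.2, -0.3, 10.0]
gripper_width: 0.594
[-0.22011015 -0.32598469  9.99907757] [ 0.16979204  0.17198461 -0.00625076] [ 0.51958722 -0.19946424  0.11324678]
```

```bash
python3 -m inch '[[0,0,0,0,0,3],[0,0,0,0,0,4],[0,0,0,0,0,4],[0,0,0,0,0,4],[0,0,0,0,0,4],[0,0,0,0,0,3],[0,0,0,0,0,3],[0,0,0,0,0,0],[0,0,0,0,0,0]]';  python3 -c "
from h import *
s=r.read_state();print(s['wrist_force'],s['moment'],s['eef_pos'])
p=cams.get_image('wrist'); save(p,'w7.png',(200,120,460,320),3)"; python3 -m inch '[[0,0,0,0,0,3],[0,0,0,0,0,4],[0,0,0,0,0,4],[0,0,0,0,0,4],[0,0,0,0,0,4],[0,0,0,0,0,3],[0,0,0,0,0,3],[0,0,0,0,0,0],[0,0,0,0,0,0]]';  python3 -c "
from h import *
s=r.read_state();print(s['wrist_force'],s['moment'],s['eef_pos'])
p=cams.get_image('wrist'); save(p,'w8.png',(200,120,460,320),3)"
```

```text
time_s: 15.35
eef_pos: [0.5199, -0.1996, 0.1134]
ee_rot: [-0.669, 0.743, -0.002, 0.001]
wrist_force: [-0.2, 0.1, 8.3]
gripper_width: 0.595
[-0.19649889  0.11098519  8.32221526] [-0.03238639  0.0783211  -0.1872745 ] [ 0.51994699 -0.19964716  0.11341243]
time_s: 16.3
eef_pos: [0.5199, -0.1996, 0.1134]
ee_rot: [-0.493, 0.87, -0.002, 0.001]
wrist_force: [-0.8, -0.1, 8.2]
gripper_width: 0.595
[-0.84086945 -0.12666524  8.20983796] [-0.04165557  0.0333467  -0.0918283 ] [ 0.51991369 -0.19961159  0.11339043]
```

View pics/w8.png

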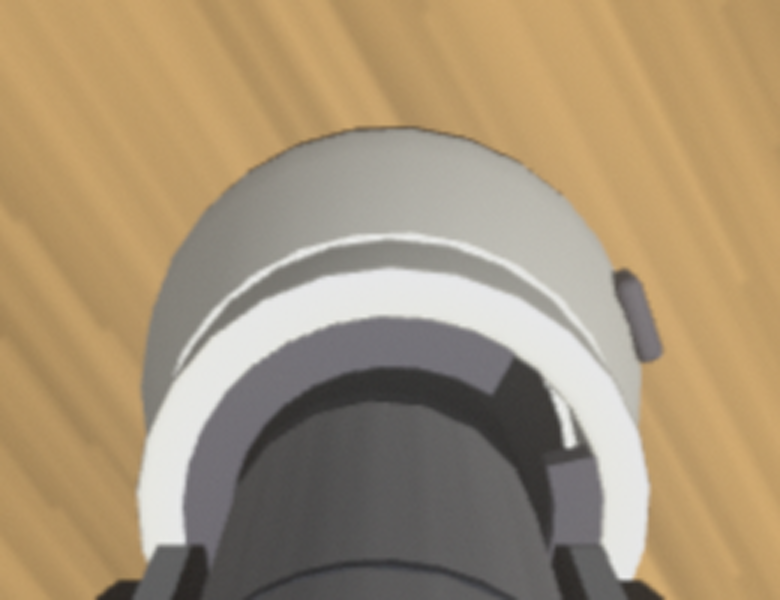

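The lugs are under the lip (notch empty at px 540,410). 65° turned at low torque. Approaching the stop in small steps.

```bash
python3 -m inch '[[0,0,0.0008,0,0,0],[0,0,0,0,0,2],[0,0,0,0,0,3],[0,0,0,0,0,3],[0,0,0,0,0,2],[0,0,0,0,0,1],[0,0,0,0,0,0],[0,0,0,0,0,0]]';  python3 -c "
from h import *
s=r.read_state();print(s['wrist_force'],s['moment'],s['eef_pos'])"; python3 -m inch '[[0,0,0,0,0,1],[0,0,0,0,0,1],[0,0,0,0,0,1],[0,0,0,0,0,0],[0,0,0,0,0,0]]';  python3 -c "
from h import *
s=r.read_state();print(s['wrist_force'],s['moment'],s['eef_pos'])"
```

```text
time_s: 17.15
eef_pos: [0.5198, -0.1996, 0.1127]
ee_rot: [-0.407, 0.913, -0.001, 0.001]
wrist_force: [-0.5, 0.5, 9.5]
gripper_width: 0.591
[-0.5231606   0.54024653  9.53645999] [0.01268654 0.19418048 0.08556067] [ 0.51984305 -0.19958385  0.11267563]
time_s: 17.65
eef_pos: [0.5198, -0.1996, 0.1127]
ee_rot: [-0.383, 0.924, -0.002, 0.001]
wrist_force: [-1.4, 0.0, 9.8]
gripper_width: 0.593
[-1.40627589e+00  1.14487864e-03  9.76105491e+00] [-0.03323279  0.20479154  0.03253839] [ 0.51984502 -0.19963611  0.11268363]
```

```bash
for i in 1 ; do python3 -m inch '[[0,0,0,0,0,1],[0,0,0,0,0,1],[0,0,0,0,0,1],[0,0,0,0,0,0],[0,0,0,0,0,0]]';  python3 -c "
from h import *
s=r.read_state();print(s['wrist_force'],s['moment'])"; done;  python3 -m inch '[[0,0,0,0,0,1],[0,0,0,0,0,1],[0,0,0,0,0,0],[0,0,0,0,0,0]]';  python3 -c "
from h import *
s=r.read_state();print(s['wrist_force'],s['moment'])"
```

```text
time_s: 18.15
eef_pos: [0.5198, -0.1996, 0.1127]
ee_rot: [-0.359, 0.933, -0.001, 0.001]
wrist_force: [-1.2, 0.6, 10.1]
gripper_width: 0.595
[-1.16691261  0.59636055 10.12269386] [0.04304535 0.1698308  0.00881422]
time_s: 18.55
eef_pos: [0.5197, -0.1996, 0.1126]
ee_rot: [-0.343, 0.939, -0.001, 0.001]
wrist_force: [-0.7, 0.7, 10.4]
gripper_width: 0.594
[-0.6867603   0.6547894  10.36394558] [0.04883159 0.23280963 0.07291592]
```

```bash
python3 -m inch '[[0,0,0,0,0,1],[0,0,0,0,0,0.5],[0,0,0,0,0,0],[0,0,0,0,0,0]]';  python3 -c "
from h import *
s=r.read_state();print(s['wrist_force'],s['moment'])";  python3 -m inch '[[0,0,0,0,0,1],[0,0,0,0,0,0.5],[0,0,0,0,0,0],[0,0,0,0,0,0]]';  python3 -c "
from h import *
s=r.read_state();print(s['wrist_force'],s['moment'])"
```

```text
time_s: 18.95
eef_pos: [0.5195, -0.1996, 0.1126]
ee_rot: [-0.331, 0.944, -0.001, 0.001]
wrist_force: [-0.4, 0.3, 9.5]
gripper_width: 0.595
[-0.37643312  0.32965375  9.47278252] [-0.02301796  0.40596592  0.21359613]
time_s: 19.35
eef_pos: [0.5191, -0.1996, 0.1126]
ee_rot: [-0.318, 0.948, -0.001, 0.001]
wrist_force: [-2.1, 1.0, 10.3]
gripper_width: 0.6
[-2.06691484  0.95829445 10.27859867] [0.06857391 0.56288614 0.25538478]
```

```bash
python3 -m inch '[[0,0,0,0,0,0.5],[0,0,0,0,0,0.5],[0,0,0,0,0,0],[0,0,0,0,0,0]]';  python3 -c "
from h import *
s=r.read_state();print(s['wrist_force'],s['moment'])
p=cams.get_image('wrist'); save(p,'w9.png',(200,120,460,400),2.5)"
```

```text
time_s: 19.75
eef_pos: [0.5188, -0.1996, 0.1126]
ee_rot: [-0.31, 0.951, -0.001, 0.0]
wrist_force: [-2.3, 1.2, 10.8]
gripper_width: 0.596
[-2.25568679  1.17535113 10.77324889] [0.076052   0.7313077  0.31784453]
```

View pics/w9.png

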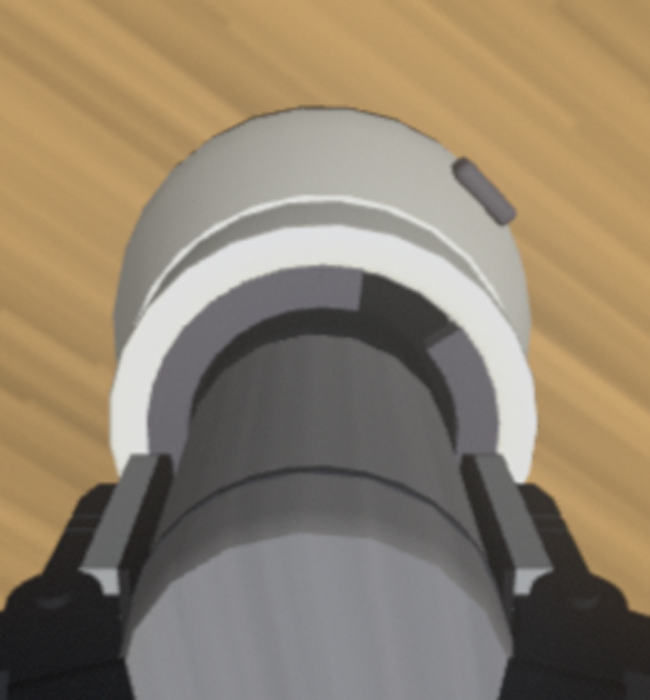

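Torque is now rising steadily (0.07→0.32 N m), so this is the stop. Letting up slowly while holding the turn; a force step at 16 mm would mean it isn't in the pocket.

```bash
python3 -m inch '[[0,0,-0.0008,0,0,0],[0,0,-0.0008,0,0,0],[0,0,-0.0006,0,0,0],[0,0,0,0,0,0],[0,0,0,0,0,0]]'; python3 -m inch '[[0,0,-0.0005,0,0,0],[0,0,-0.0005,0,0,0],[0,0,0,0,0,0],[0,0,0,0,0,0]]';python3 -c "
from h import *
s=r.read_state();print(s['wrist_force'],s['moment'])"
```

```text
time_s: 20.3
eef_pos: [0.5187, -0.1995, 0.1136]
ee_rot: [-0.309, 0.951, -0.001, 0.0]
wrist_force: [-1.1, -1.5, 6.6]
gripper_width: 0.596
time_s: 20.7
eef_pos: [0.5185, -0.1995, 0.1143]
ee_rot: [-0.309, 0.951, -0.0, 0.0]
wrist_force: [-1.6, -2.4, 4.3]
gripper_width: 0.6
[-1.56550258 -2.4100818   4.26312436] [-1.04919548  0.03536188  0.19405328]
```

```bash
python3 -m inch '[[0,0,-0.0005,0,0,0],[0,0,-0.0005,0,0,0],[0,0,0,0,0,0],[0,0,0,0,0,0],[0,0,0,0,0,0]]';python3 -c "
from h import *
s=r.read_state();print(s['wrist_force'],s['moment'])
p=cams.get_image('wrist'); save(p,'w10.png',(200,120,460,400),2.5)
p=cams.get_image('side'); save(p,'sd10.png',(260,180,400,320),4)
p=cams.get_image('scene'); save(p,'s10.png',(180,150,320,290),4)"
```

```text
time_s: 21.2
eef_pos: [0.5183, -0.1993, 0.1153]
ee_rot: [-0.309, 0.951, -0.0, 0.0]
wrist_force: [-0.9, -4.7, 5.9]
gripper_width: 0.596
[-0.85237641 -4.72087591  5.92885129] [-1.59935506  0.04677746  0.12800064]
```

View pics/w10.png

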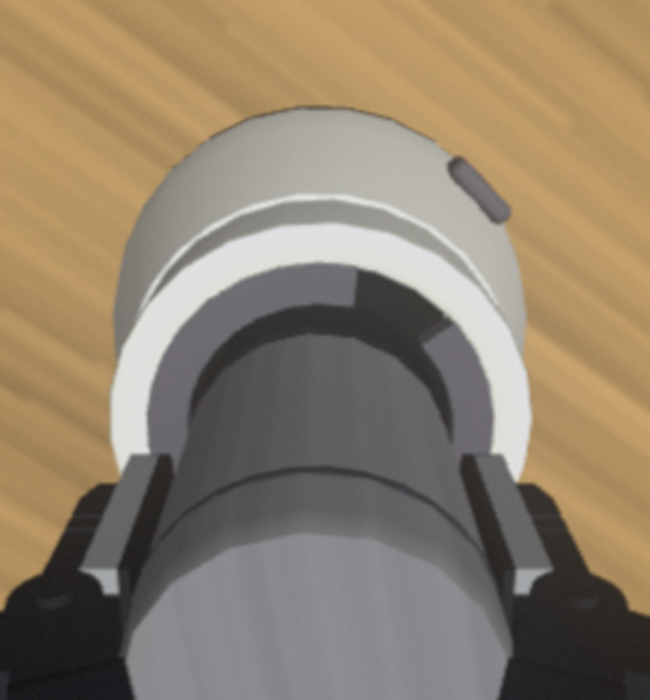

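View pics/s10.png

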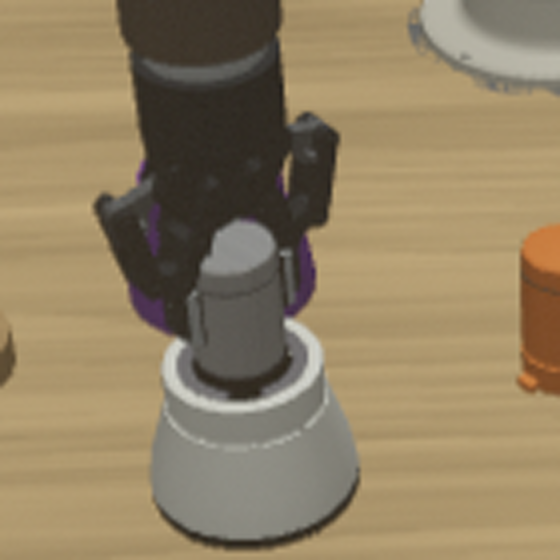

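The lift isn't clean: Fz and Mx suggest one lug is still under the lip (tilt about the lug axis), with the cup pushed about 1 mm sideways. I'll press down again, relax the side load, and turn a little further.

```bash
python3 -m inch '[[0.0007,0.0005,0.001,0,0,0],[0,0,0.001,0,0,0],[0,0,0.001,0,0,0],[0,0,0.001,0,0,0],[0,0,0,0,0,0],[0,0,0,0,0,0]]';python3 -c "
from h import *
s=r.read_state();print(s['wrist_force'],s['moment'])"; python3 -m inch '[[0,0,0,0,0,0.7],[0,0,0,0,0,0.7],[0,0,0,0,0,0],[0,0,0,0,0,0]]';python3 -c "
from h import *
s=r.read_state();print(s['wrist_force'],s['moment'])"
```

```text
time_s: 21.95
eef_pos: [0.5183, -0.1993, 0.1127]
ee_rot: [-0.309, 0.951, -0.001, 0.001]
wrist_force: [-1.4, -3.0, 10.7]
gripper_width: 0.596
[-1.3951445  -2.98666431 10.7219046 ] [-1.10120366  0.36517876  0.14571829]
time_s: 22.35
eef_pos: [0.518, -0.1993, 0.1127]
ee_rot: [-0.298, 0.955, -0.001, 0.001]
wrist_force: [-1.1, -2.8, 11.2]
gripper_width: 0.595
[-1.11568589 -2.77652728 11.17632246] [-0.97434335  0.49097274  0.31738706]
```

```bash
python3 -m inch '[[0.0004,-0.0005,0,0,0,0],[0,0,0,0,0,0.7],[0,0,0,0,0,0.6],[0,0,0,0,0,0],[0,0,0,0,0,0]]';python3 -c "
from h import *
s=r.read_state();print(s['wrist_force'],s['moment'])"; python3 -m inch '[[0,0,-0.0007,0,0,0],[0,0,-0.0007,0,0,0],[0,0,-0.0006,0,0,0],[0,0,0,0,0,0],[0,0,0,0,0,0]]';python3 -c "
from h import *
s=r.read_state();print(s['wrist_force'],s['moment'])"; python3 -m inch '[[0,0,-0.0007,0,0,0],[0,0,-0.0007,0,0,0],[0,0,-0.0006,0,0,0],[0,0,0,0,0,0],[0,0,0,0,0,0]]';python3 -c "
from h import *
s=r.read_state();print(s['wrist_force'],s['moment'])"
```

```text
time_s: 22.85
eef_pos: [0.518, -0.1994, 0.1126]
ee_rot: [-0.287, 0.958, -0.0, 0.001]
wrist_force: [-2.7, -1.7, 11.6]
gripper_width: 0.594
[-2.72622856 -1.69739237 11.62131703] [-0.33107111  0.55560176  0.47732163]
time_s: 23.35
eef_pos: [0.5179, -0.1995, 0.113]
ee_rot: [-0.287, 0.958, -0.0, 0.0]
wrist_force: [1.7, -1.4, 2.6]
gripper_width: 0.599
[ 1.71623841 -1.41283976  2.60164006] [-0.66321003 -0.61672497  0.51244162]
time_s: 23.85
eef_pos: [0.5178, -0.1995, 0.1151]
ee_rot: [-0.287, 0.958, -0.0, 0.0]
wrist_force: [3.7, -1.1, -0.1]
gripper_width: 0.598
[ 3.72169476 -1.12458957 -0.07713429] [-0.36629208 -1.28157475  0.51425405]
```

The full torque at the stop is holding the cup down by friction. I'll ease it slightly (the pocket spans 4°) and let up.

```bash
python3 -m inch '[[0,0,0,0,0,-0.8],[0,0,0,0,0,-0.7],[0,0,0,0,0,0],[0,0,0,0,0,0]]';python3 -c "
from h import *
s=r.read_state();print(s['wrist_force'],s['moment'])"; python3 -m inch '[[0,0,-0.0007,0,0,0],[0,0,-0.0007,0,0,0],[0,0,-0.0006,0,0,0],[0,0,0,0,0,0],[0,0,0,0,0,0]]';python3 -c "
from h import *
s=r.read_state();print(s['wrist_force'],s['moment'])"
```

```text
time_s: 24.25
eef_pos: [0.5176, -0.1996, 0.1154]
ee_rot: [-0.299, 0.954, 0.0, 0.0]
wrist_force: [3.6, 0.5, 3.4]
gripper_width: 0.593
[3.56686231 0.47819593 3.43293079] [ 0.11260823 -1.08556183  0.26197759]
time_s: 24.75
eef_pos: [0.5175, -0.1996, 0.1172]
ee_rot: [-0.299, 0.954, -0.0, 0.0]
wrist_force: [4.5, 0.8, 2.2]
gripper_width: 0.597
[4.45383288 0.78275454 2.24859303] [ 0.33230413 -1.25089519  0.20384117]
```

```bash
python3 -m inch '[[-0.0005,-0.0004,-0.0005,0,0,0],[0,0,-0.0006,0,0,0],[0,0,0,0,0,0],[0,0,0,0,0,0],[0,0,0,0,0,0]]';python3 -c "
from h import *
s=r.read_state();print(s['wrist_force'],s['moment'])"; python3 -m inch '[[0,0,-0.0005,0,0,0],[0,0,-0.0005,0,0,0],[0,0,0,0,0,0],[0,0,0,0,0,0]]';python3 -c "
from h import *
s=r.read_state();print(s['wrist_force'],s['moment'])"
```

```text
time_s: 25.25
eef_pos: [0.5176, -0.1996, 0.1179]
ee_rot: [-0.299, 0.954, 0.0, -0.0]
wrist_force: [2.3, 2.0, 0.1]
gripper_width: 0.596
[2.32285303 2.04238685 0.07841726] [ 0.41841551 -0.93943279  0.23657152]
time_s: 25.65
eef_pos: [0.5176, -0.1996, 0.1182]
ee_rot: [-0.299, 0.954, 0.0, -0.001]
wrist_force: [4.2, 0.3, -8.8]
gripper_width: 0.594
[ 4.24623996  0.3281071  -8.83656672] [-0.1628     -1.73506295  0.24572353]
```

Stiff block at TCP 0.1182, i.e. the underside 13 mm below the rim: the cup is in the catch. Unloading, then releasing.

```bash
python3 -m inch '[[-0.0005,-0.0004,0.0008,0,0,-0.7],[0,0,0,0,0,-0.7],[0,0,0,0,0,0],[0,0,0,0,0,0]]';python3 -c "
from h import *
s=r.read_state();print(s['wrist_force'],s['moment'])"; python3 -m inch '[[0,0,0,0,0,-0.8],[0,0,0,0,0,-0.8],[0,0,0,0,0,-0.8],[0,0,0,0,0,-0.8],[0,0,0,0,0,-0.8],[0,0,0,0,0,0],[0,0,0,0,0,0]]';python3 -c "
from h import *
s=r.read_state();print(s['wrist_force'],s['moment'])"
```

```text
time_s: 26.05
eef_pos: [0.5178, -0.1996, 0.1181]
ee_rot: [-0.31, 0.951, 0.001, -0.001]
wrist_force: [2.1, 2.3, -5.0]
gripper_width: 0.599
[ 2.07655651  2.27439673 -5.04001882] [ 0.4492992  -0.67325811  0.04506339]
time_s: 26.75
eef_pos: [0.5184, -0.1997, 0.1182]
ee_rot: [-0.344, 0.939, 0.0, -0.0]
wrist_force: [1.1, 3.3, -5.5]
gripper_width: 0.597
[ 1.12298973  3.30137587 -5.54529296] [ 0.73004415 -0.40247287 -0.17360397]
```

```bash
python3 -m inch '[[0,0,0,0,0,-0.8],[0,0,0,0,0,-0.8],[0,0,0,0,0,0],[0,0,0,0,0,0]]';python3 -c "
from h import *
s=r.read_state();print(s['wrist_force'],s['moment'])"; python3 -m inch '[[0,0,0.0004,0,0,1],[0,0,0,0,0,1],[0,0,0,0,0,1],[0,0,0,0,0,0],[0,0,0,0,0,0]]';python3 -c "
from h import *
s=r.read_state();print(s['wrist_force'],s['moment'])"
```

```text
time_s: 27.15
eef_pos: [0.5185, -0.1998, 0.1183]
ee_rot: [-0.357, 0.934, 0.0, -0.0]
wrist_force: [1.2, 3.1, -7.6]
gripper_width: 0.598
[ 1.23340724  3.12525189 -7.59737106] [ 0.47429055 -0.53662154 -0.07464903]
time_s: 27.65
eef_pos: [0.5181, -0.2, 0.1182]
ee_rot: [-0.332, 0.943, 0.0, -0.001]
wrist_force: [-1.9, 2.3, -2.8]
gripper_width: 0.598
[-1.86323295  2.31352561 -2.81176865] [0.3666266  0.38342894 0.11996838]
```

```bash
python3 -m inch '[[0,0,0,0,0,1],[0,0,0,0,0,0],[0,0,0,0,0,0],[0,0,0,0,0,0]]'; python3 -m inch '[[0,0,0,0,0,0],[0,0,0,0,0,0],[0,0,0,0,0,0],[0,0,0,0,0,0],[0,0,0,0,0,0],[0,0,0,0,0,0],[0,0,0,0,0,0],[0,0,0,0,0,0]]' 0.85;python3 - <<'E'
from h import *
p=cams.get_image("wrist"); save(p,"w11.png"); print(r.read_state()["wrist_force"])
E
```

```text
time_s: 28.05
eef_pos: [0.5181, -0.2, 0.1181]
ee_rot: [-0.324, 0.946, 0.0, -0.001]
wrist_force: [-3.6, 1.5, -0.8]
gripper_width: 0.597
time_s: 28.85
eef_pos: [0.5187, -0.1998, 0.118]
ee_rot: [-0.324, 0.946, -0.0, 0.0]
wrist_force: [-0.4, -0.9, -0.1]
gripper_width: 0.927
[-0.32193246  0.16045805 -0.10981939]
```

View pics/w11.png

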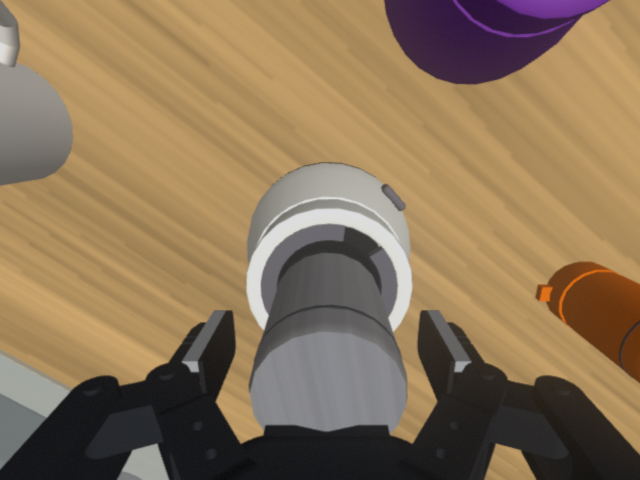

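The fingers are clear of the cup (330,380). Retreating straight up and checking the cup top height (expected 0.172 locked, 0.169 unlocked).

```bash
python3 -m inch '[[0,0,-0.01,0,0,0],[0,0,-0.02,0,0,0],[0,0,-0.03,0,0,0],[0,0,-0.03,0,0,0],[0,0,-0.03,0,0,0],[0,0,-0.02,0,0,0],[0,0,-0.01,0,0,0],[0,0,0,0,0,0],[0,0,0,0,0,0],[0,0,0,0,0,0]]' 1;python3 - <<'E'
from h import *
p=cams.get_image("wrist"); save(p,"w12.png")
C=cloud(p); d=np.hypot(C[...,0]-.5186,C[...,1]+.1995)
m=(C[...,2]>.15)&(C[...,2]<.19)&(d<.035); v,u=np.nonzero(m)
t=C[m]; z=t[t[:,2]>.165]; print("top z",np.median(z[:,2]),z[:,2].std(),z[:,:2].mean(0),len(z))
A=np.c_[z[:,:2]-z[:,:2].mean(0),np.ones(len(z))]; print("slope deg",np.degrees(np.linalg.lstsq(A,z[:,2],rcond=None)[0][:2]))
rm=(abs(C[...,2]-.09)<.006)&(d>.038)&(d<.044); print("rim z",np.median(C[rm][:,2]),rm.sum())
q=cams.get_image("scene"); save(q,"s12.png")
for n,q in (("scene",q),("side",cams.get_image("side"))):
  C=cloud(q);d=np.hypot(C[...,0]-.5186,C[...,1]+.1995)
  m=(d<.02)&(C[...,2]>.165); rm=(abs(C[...,2]-.09)<.006)&(d>.038)&(d<.044)
  print(n,np.median(C[m][:,2]),m.sum(),np.median(C[rm][:,2]),rm.sum())
E
```

```text
time_s: 29.9
eef_pos: [0.5179, -0.1996, 0.2664]
ee_rot: [-0.324, 0.946, 0.001, -0.001]
wrist_force: [0.5, -0.2, -0.7]
gripper_width: 0.996
top z 0.17181258780040187 0.001212933941381168 [ 0.51689469 -0.20097753] 3771
slope deg [1.11741551 0.92858078]
rim z 0.08993316160313564 1207
scene 0.34454079374149527 395 0.08864541550800287 165
side 0.3559005564304911 469 0.08954552371505481 122
```

View pics/w12.png

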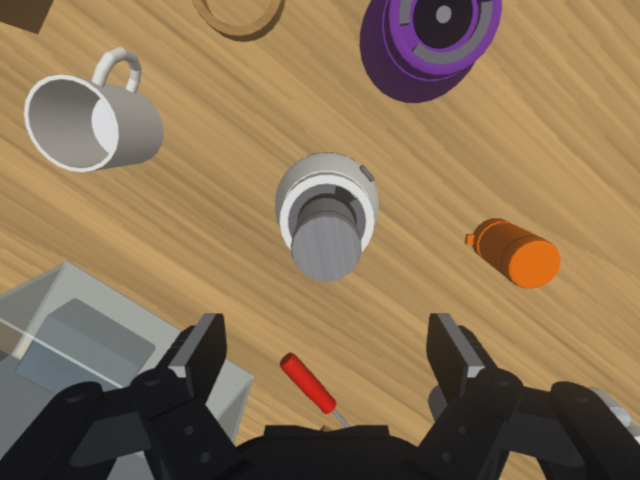

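View pics/s12.png

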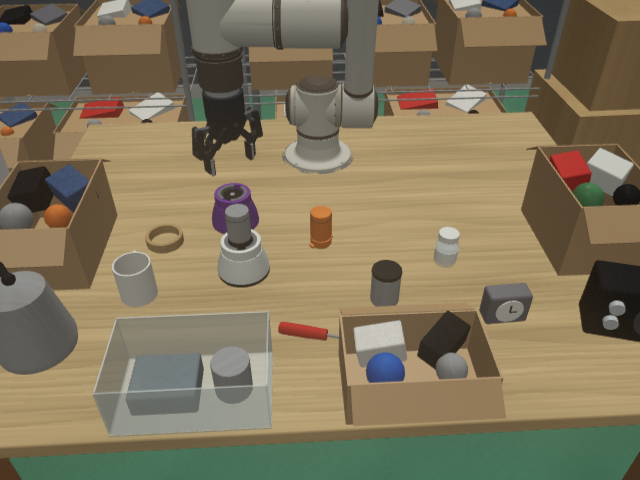

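Cup top is 81.9 mm above the rim, so the underside is 13.1 mm below it, which is the locked height. The picture shows the cup standing in the white base at (327,235), and the other goods look where they were. Handing in.

```bash
python3 -c "
from h import *
print(r.sign_off())"
```

```text
the job is handed in; nothing more can be done
None
```

The grinding cup is in the white motor base and sitting at its locked height. I handed the job in at about 30 s.

**What I did:** I picked out the steel cup by its lug and found the collar's notches with the wrist camera. The lugs went in at the first try, and I pressed with about 12–13 N. I then turned the cup clockwise to the stop, at about 0.5 N m and roughly 90° of hand turn.

**What went wrong:** The first let-up was not clean, because side load and friction at the stop held the cup down near 16 mm below the rim. I pressed again, turned about 3° further, eased the torque and let it rise.

**Last checks:**
- **Height:** Before release, a light upward pull of about 9 N stopped hard at 13 mm below the rim. After release, the depth picture put the underside 13.1 mm below the rim.
- **Bystanders:** The other goods look unmoved in the final scene picture; I judged this by eye.
- **Turn-back:** The test was inconclusive. I turned back only about 6° and the torque stayed low and noisy, so the lock rests on the height.
- **Upright:** A plane fitted to the cup's top gave about 1° of tilt in each direction. I put that down to edge noise and did not check it further.

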